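Load a birdhouse panel into the drill jig

ROBOT

A 6-joint arm with a two-finger parallel gripper is mounted at the origin on the work surface. World frame = base frame: x ahead of the robot, y to its left, z up, the work surface at z = 0. Lengths are in m, angles in rad, forces in N, time in s.
With the tool pointing down it reaches from about 0.4 to 0.925 m from the base axis. Payload 12.5 kg.
Tool frame: the origin (TCP) lies midway between the tips of the shut fingers; the grasp point (between the pads) lies 19 mm behind it; z points along the fingers, y is the direction in which the jaws open and shut (so a half turn about z gives the same grasp; the last joint's range is limited). The gripper opens to 95 mm and grips with 3 to 60 N. Pads are 20 mm wide; open, the fingers measure 119 mm over their backs; the gripper's body (75 mm by 180 mm) begins 59 mm behind the grasp point.
Start: joints at [-1.336, 0.491, 1.559, -0, 1.092, -0.106], TCP at [0.209, -0.589, 0.215] pointing down, gripper open.
Joint ranges: [-3.1, 3.1], [-0.84, 2.19], [0.05, 2.79], [-1.13, 4.28], [0.06, 2.93], [-2.69, 2.69]. Speed limits (rad/s): [2.22, 2.22, 2.79, 3.14, 3.14, 3.14].

INTERFACE

Orientations are given as a unit quaternion [x, y, z, w].
In Python, from plant import get_state, grab_frame, job_done, regions_of, tip_of gives the robot as it stands.
- The arm moves only by the shell command python3 -m jog 'ROWS' [FORCE]. ROWS is JSON, a list that holds one entry, the list of rows, each a list of 7 numbers: the shift along the world's x, y, z in cm, then the turn, a rotation vector about the world's x, y, z in rad, then the gripper command: -1 is shut, 1 is fully open, values between are in proportion. In form: [[[tx, ty, tz, ax, ay, az, claw], ...]]. A call has 1 to 20 rows; each row is the pose to reach, as a shift and turn from the pose commanded when the call began; what a row does not reach only later rows make up. A row lasts 1/12 s, in which the tool goes at most 41.7 mm and 7.16 degrees, less where a joint would pass 70% of its speed; a pose out of reach is approached as far as the arm can. A call with a gripper value outside its range is refused whole. The fingers move at their own pace and stop on an object; FORCE is the grip in N (left out, the last holds). Time passes only in rows, so rows that repeat a pose let the fingers close. It gives the time, the measured TCP pose, the force and the opening at its end, in the units of the state.
- get_state(): the state, without advancing time (a new reading comes with each control period).
- grab_frame(name): name is "scene" or "top" or "wrist"; returns a dict with "color" (384x512x3 uint8, red, green, blue), "vertical_fov" (degrees; the focal length in pixels is half the picture's height over the tangent of half this angle, whatever the lens; pixels are square), "cx", "cy" (the principal point, pixels), "origin" and "rotation" of the camera in the world; the wrist camera has in their place "mount" (4x4, takes a point from camera to tool coordinates, whose origin is the TCP and whose axes are the flange's). Camera axes: x right, y down, z forward; pixel columns grow to the right and rows downward; lengths in m; the calibration is good to about 2 mm. The wrist camera is an equidistant fisheye: a pixel r from the principal point sees the ray r / f radians off the axis. A picture is of the moment at which its call begins: read the wrist's pose just before it. There is no depth.
- job_done(): hands the job in, once; it reports no verdict.
Trained networks look in the newest picture that a camera, given by its name, has taken for a name from the list of things; names that differ only in an ending like _2 or _b are one class to them, and where a whole thing is asked for, a point or a joint stands for the part that bears it (a point fixed in the world has none). Each returns a list of dicts, best first, with "conf" (0 to 1); they miss things now and then, are a little off and sometimes report something else, mostly with a low value. They report only what shows in the picture. A call takes as long as a camera call. They do not tell look-alikes from the thing itself.
- regions_of(camera, thing): "region" (384x512 bool, what is visible of it) and "bbox" ([centre column, centre row, width, height] in pixels, round what is visible of it).
- tip_of(camera, thing): "centre" ([column, row] in pixels: a listed point, or the origin of a listed thing).
The state is a dict: "time": time; "q": joint angles; "joint_velocities": joint speeds; "effort": joint torques, N m; "eef_pos": TCP position; "eef_rot": TCP orientation; "contact_force": force on the tool from outside, world axes, zero at the start; "torque": the same for the moment, N m; "grip_width": opening from 0.0 (shut) to 1.0 (fully open).
Only numpy, scipy, OpenCV 4.12 (cv2) and the standard library are available. Lean on these libraries where they do the work, as an engineer would, in place of code of your own. Each camera call takes 0.05 s, during which the arm holds its last target.

TASK

Load the plain panel into the drill jig without gripping it: using only the fingertips, slide it flat along the fence and under the low bridge until it is fully home against the end stop, never lifting or tipping it. Then push the lever of the cam clamp fully closed, so that the panel is held against the fence and the stop, and take the hand away. Leave everything else on the bench where it is.

Things in the scene. Friction and masses are not known exactly. Their poses are not given: they have to be found in the camera images.
- jig: dowel-drilling jig, bolted down. Frame used in all entries here: origin on the bench surface, z up, x = feed direction along the fence to the end stop, y across, away from the fence. Base: dark plywood, x -200..160, y -80..90 mm, top 15 mm above the bench. On it: a pale fence, an end stop, an aluminium bridge on fence and spacer block, and a cam clamp on the side opposite the fence.
- fence_face (a point): middle of the fence's guiding face, at y = -48 mm in the jig's frame. The fence is a pale wooden strip, x -190..150, y -70..-48 mm, its top 33 mm above the bench.
- stop_face (a point): middle of the end stop's face, at x = 130 mm in the jig's frame. The stop is a pale wooden block, x 130..150, y -47..53 mm, its top 30 mm above the bench.
- bridge_under (a point): middle of the bridge's underside. The bridge is an aluminium bar with two steel bushings, x 62..102, y -70..81 mm in the jig's frame, underside 33 mm above the bench (18 mm above the base, 3 mm more than the panel's thickness), bushing tops 46 mm. Opening 101 mm wide: fence at y -48, spacer block at y 53..81 mm.
- panel_center (a point): the work: plain flat wooden birdhouse panel 120 (its x) x 96 (its y) x 15 mm, 0.1 to 0.18 kg, loose on the jig's base ahead of the bridge, somewhat askew and off the fence. This point: its centre, half-way up. Home against stop and fence it lies at x 70, y 0, z 22.5 mm in the jig's frame, its x axis along the jig's x; its rear end is then at x = 10, 52 mm short of the bridge.
- cam (a joint): turn of the cam clamp's lever, rad: 0 open (lever along the jig's +y), 1.571 fully closed at its limit (lever along the jig's -x, beside the panel). Grows anticlockwise seen from above; starts at 0 to 0.35; stays where left. Takes 1 to 4 N at the ball. Its eccentric disc then presses the panel's edge against the fence; open, it leaves a panel on the fence about 4 mm of play.
- cam_knob (a point): centre of the black 20 mm ball at the end of the cam lever, 36.5 mm above the bench, 86 mm from the pivot. The lever is a dark steel bar 13 mm wide and 9 mm thick (32 to 41 mm above the bench) from pivot to ball.
- cam_pivot (a point): the cam's upright pivot axis at the lever's height, 36.5 mm above the bench: x = 35, y = 69.5 mm in the jig's frame. Pale wooden eccentric disc around it, 36 mm across, 15 mm high on the base.
- done0: lower one of two finished panels lying in a stack at one side of the bench (120 x 96 x 15 mm, like the work but with two 8 mm holes). Origin: centre of its underside. Leave alone.
- done1: upper one of the two finished panels. Origin: centre of its underside, 15 mm above the bench. Leave alone.
- square: try square lying flat: dark wooden stock 115 x 20 x 18 mm along its y axis (origin under the stock's middle), steel blade reaching 160 mm along +x from one end of the stock. Leave alone.
- chuck_key: T-shaped steel drill chuck key lying flat, 75 mm long along its x axis, cross bar 72 mm, 18 mm high; origin under its middle. Leave alone.
- sanding_block: cork sanding block lying beyond the jig's end stop, 110 x 62 x 36 mm; origin at the centre of its underside. Leave alone.
- glue: white glue bottle with orange cap, 54 mm across, 155 mm tall, standing; origin at the centre of its foot. Leave alone.
- hammer: hammer lying flat along its x axis. Leave alone.
- dowel_tin: open steel tin, 72 mm across, 85 mm tall; origin at the centre of its foot. Leave alone.
Not all that is in view belongs to the job. Leave any blue look-alike of the part that bears panel_center alone.

How it is judged:
By the outcome, as a careful person would: the job done as asked, in the order asked, and still so for the second after the job is handed in, with the robot touching nothing.
It also fails if it takes over 58 s, if anything falls off the work surface, if the arm or the gripper's body presses on something with over 40 N, if the wrist force passes 120 N, or if a joint passes its speed limit or range.

## Working session

There is one attempt and no reset: what is moved stays moved. The work goes in short steps, Python scripts to look and compute and a shell command to move; the robot and the scene stay as the last step left them, time stands still between calls to the robot, and variables do not carry over. Pictures are saved under pics/ and viewed, and the job is handed in when it is done.

```bash
ls; mkdir -p pics
python3 - <<'E'
from plant import *
import cv2
s=get_state();print(s)
for n in ["scene","top","wrist"]:
    f=grab_frame(n);cv2.imwrite(f"pics/a_{n}.png",f["color"][:,:,::-1]);print(n,{k:v for k,v in f.items() if k!="color"})
E
```

```text
pics
{'time': 0.0, 'q': array([-1.33557264e+00,  4.91557471e-01,  1.55944882e+00, -2.31790025e-05,
        1.09171475e+00, -1.05620787e-01]), 'joint_velocities': array([-0.00077557,  0.00077806, -0.00204289, -0.00095907,  0.00121445,
       -0.00047132]), 'effort': array([-3.15001897e-03, -6.12652874e+01, -2.58179730e+01,  6.90667494e-02,
        4.82817425e-02, -1.76949629e-04]), 'eef_pos': array([ 0.20887261, -0.58880121,  0.21406327]), 'eef_rot': array([ 9.85512180e-01,  1.69603729e-01, -4.67951331e-05, -5.62343741e-04]), 'contact_force': array([-0.01480659, -0.07442904,  0.53501931]), 'torque': array([-0.00146482,  0.01029501, -0.0211507 ]), 'grip_width': 1.0005229640132003}
scene {'vertical_fov': 44.15384176711636, 'cx': 257.7912256894092, 'cy': 188.83225483586523, 'origin': array([ 1.2573963 , -0.10554975,  1.0651453 ]), 'rotation': array([ 0.73115655,  0.60945488, -0.20221176, -0.23040235])}
top {'vertical_fov': 52.05011938922447, 'cx': 252.4602437045103, 'cy': 189.76728980359172, 'origin': array([0.31148821, 0.0267998 , 1.12373652]), 'rotation': array([-0.66890618,  0.7356489 , -0.07844167,  0.0723334 ])}
wrist {'vertical_fov': 65.70646984690485, 'cx': 252.4016652030479, 'cy': 187.70196596144615, 'mount': array([[ 5.46921888e-04, -9.72353093e-01, -2.33514805e-01,
         6.40019047e-02],
       [ 9.99999777e-01,  4.42056816e-04,  5.01409123e-04,
         2.95575157e-04],
       [-3.84319901e-04, -2.33515027e-01,  9.72353117e-01,
        -1.69657598e-01],
       [ 0.00000000e+00,  0.00000000e+00,  0.00000000e+00,
         1.00000000e+00]])}
```

View pics/a_scene.png

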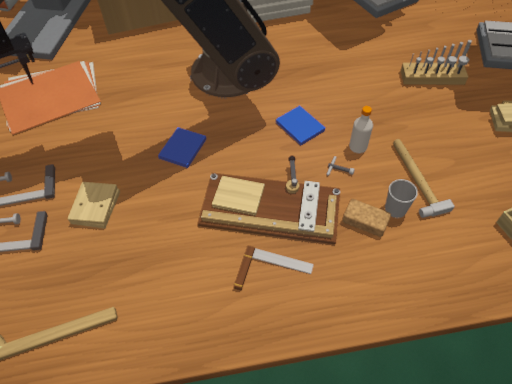

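View pics/a_top.png

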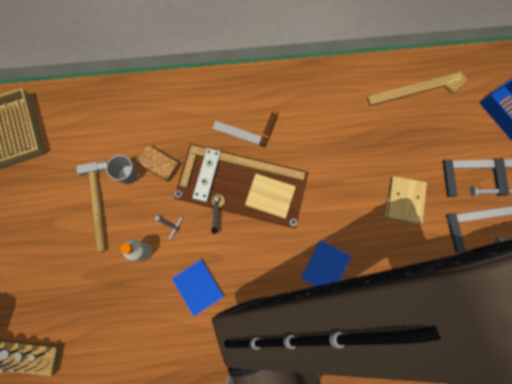

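```bash
cat > h.py <<'E'
import numpy as np, cv2
from scipy.spatial.transform import Rotation as R
from plant import *
def ray(f,px):
    fl=192/np.tan(np.radians(f["vertical_fov"])/2)
    v=np.array([(px[0]-f["cx"])/fl,(px[1]-f["cy"])/fl,1.0])
    return f["origin"],R.from_quat(f["rotation"]).apply(v/np.linalg.norm(v))
def atz(f,px,z):
    o,d=ray(f,px);return o+d*(z-o[2])/d[2]
def proj(f,p):
    fl=192/np.tan(np.radians(f["vertical_fov"])/2)
    c=R.from_quat(f["rotation"]).inv().apply(np.atleast_2d(p)-f["origin"])
    return c[:,:2]/c[:,2:]*fl+[f["cx"],f["cy"]]
def wray(f,s,px):
    fl=192/np.tan(np.radians(f["vertical_fov"])/2)
    d=np.array([px[0]-f["cx"],px[1]-f["cy"]]);r=np.linalg.norm(d);t=r/fl
    v=np.array([*(d/max(r,1e-9)*np.sin(t)),np.cos(t)])
    M=f["mount"];Rt=R.from_quat(s["eef_rot"])
    return s["eef_pos"]+Rt.apply(M[:3,3]),Rt.apply(M[:3,:3]@v)
def watz(f,s,px,z):
    o,d=wray(f,s,px);return o+d*(z-o[2])/d[2]
def wproj(f,s,p):
    fl=192/np.tan(np.radians(f["vertical_fov"])/2)
    M=f["mount"];Rt=R.from_quat(s["eef_rot"])
    t=Rt.inv().apply(np.atleast_2d(p)-s["eef_pos"])
    c=(t-M[:3,3])@M[:3,:3]
    th=np.arctan2(np.hypot(c[:,0],c[:,1]),c[:,2]);ph=np.arctan2(c[:,1],c[:,0])
    return np.c_[fl*th*np.cos(ph)+f["cx"],fl*th*np.sin(ph)+f["cy"]]
E
python3 - <<'E'
from h import *
Z=dict(fence_face=.024,stop_face=.0225,bridge_under=.033,panel_center=.0225,cam_pivot=.0365,cam_knob=.0365,jig=0,square=0,sanding_block=0,chuck_key=0,glue=0,dowel_tin=0,hammer=0,done1=.015)
for n in ["scene","top"]:
    f=grab_frame(n)
    for k,z in Z.items():
        for d in tip_of(n,k)[:3]:
            print(n,k,round(d["conf"],2),np.round(d["centre"],1),np.round(atz(f,d["centre"],z),4))
E
```

```text
scene fence_face 0.93 [266.3 221.7] [0.625  0.0137 0.024 ]
scene stop_face 0.95 [329.2 212.3] [0.6261 0.1806 0.0225]
scene bridge_under 0.74 [304.5 207. ] [0.6047 0.1189 0.033 ]
scene panel_center 0.95 [239.1 195.8] [ 0.5305 -0.0428  0.0225]
scene panel_center 0.82 [183.7 148.7] [ 0.3363 -0.1753  0.0225]
scene panel_center 0.75 [298.1 123.4] [0.3012 0.1721 0.0225]
scene cam_pivot 0.66 [295.5 182.5] [0.5253 0.1127 0.0365]
scene cam_knob 0.74 [290.2 159.8] [0.4455 0.1156 0.0365]
scene cam_knob 0.69 [324.9 210.6] [0.6275 0.1673 0.0365]
scene jig 0.97 [276.6 212.5] [0.5872 0.0488 0.    ]
scene jig 0.62 [236.4 196.1] [ 0.5144 -0.0489  0.    ]
scene square 0.87 [246.4 266. ] [ 0.728 -0.056  0.   ]
scene sanding_block 0.96 [365.3 219.7] [0.6525 0.2741 0.    ]
scene chuck_key 0.46 [336.9 167.9] [0.4707 0.2478 0.    ]
scene glue 0.78 [358.4 144.2] [0.3964 0.3342 0.    ]
scene dowel_tin 0.72 [395.9 208.3] [0.6331 0.3652 0.    ]
scene dowel_tin 0.35 [248.  267.8] [ 0.7336 -0.0529  0.    ]
scene dowel_tin 0.18 [328.  212.9] [0.6138 0.1832 0.    ]
scene hammer 0.78 [415.3 177.9] [0.5461 0.4531 0.
[... 326 characters left out ...]
95.5] [ 0.5282 -0.0428  0.0225]
top panel_center 0.94 [329.6 265.9] [ 0.3163 -0.1851  0.0225]
top panel_center 0.91 [194.8 287.8] [0.293  0.1877 0.0225]
top cam_pivot 0.89 [219.9 197.8] [0.5323 0.0996 0.0365]
top cam_knob 0.47 [214.2 230. ] [0.4432 0.1223 0.0365]
top jig 0.59 [234.8 178.7] [0.5927 0.0539 0.    ]
top jig 0.25 [270.6 194.1] [ 0.5366 -0.0461  0.    ]
top square 0.74 [269. 128.] [ 0.7403 -0.0626  0.    ]
top sanding_block 0.59 [158.3 163.6] [0.6602 0.2761 0.    ]
top chuck_key 0.76 [167.3 224.1] [0.4774 0.2583 0.    ]
top dowel_tin 0.65 [191.5 170.8] [0.6288 0.1793 0.    ]
top hammer 0.82 [ 96.6 204. ] [0.5554 0.4598 0.    ]
top done1 0.67 [405.2 195.6] [ 0.4925 -0.4298  0.015 ]
```

View pics/a_wrist.png

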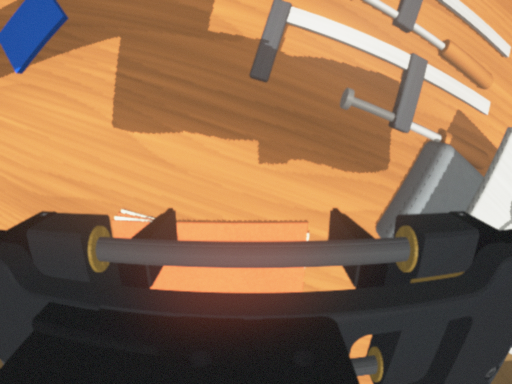

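```bash
python3 -m jog '[[[25,29,3,0,0,-0.341,1],[25,29,3,0,0,-0.341,1],[25,29,3,0,0,-0.341,1],[25,29,3,0,0,-0.341,1],[25,29,3,0,0,-0.341,1],[25,29,3,0,0,-0.341,1],[25,29,3,0,0,-0.341,1],[25,29,3,0,0,-0.341,1],[25,29,3,0,0,-0.341,1],[25,62,3,0,0,-0.341,1],[25,62,3,0,0,-0.341,1],[25,62,3,0,0,-0.341,1],[25,62,3,0,0,-0.341,1],[25,62,3,0,0,-0.341,1],[25,62,3,0,0,-0.341,1],[25,62,3,0,0,-0.341,1],[25,62,3,0,0,-0.341,1],[25,62,3,0,0,-0.341,1],[25,62,3,0,0,-0.341,-1],[25,62,3,0,0,-0.341,-1]]]'
python3 - <<'E'
from h import *
s=get_state();print(s["time"],s["eef_pos"],R.from_quat(s["eef_rot"]).as_matrix().round(4))
f=grab_frame("wrist");cv2.imwrite("pics/b_wrist.png",f["color"][:,:,::-1])
Z=dict(fence_face=.024,stop_face=.0225,bridge_under=.033,panel_center=.0225,cam_pivot=.0365,cam_knob=.0365,jig=0)
for k,z in Z.items():
    for d in tip_of("wrist",k)[:3]:
        print(k,round(d["conf"],2),np.round(d["centre"],1),np.round(watz(f,s,d["centre"],z),4))
E
```

```text
time: 3.32
eef_pos: [0.459, 0.0308, 0.2447]
eef_rot: [1.0, 0.001, 0.0, 0.0]
contact_force: [0.3, 0.2, -0.0]
grip_width: 0.913
3.3167 [0.45899118 0.03077469 0.24471791] [[ 1.e+00  1.e-03  2.e-04]
 [ 1.e-03 -1.e+00 -4.e-04]
 [ 2.e-04  4.e-04 -1.e+00]]
fence_face 0.7 [259.8  44.6] [0.6212 0.0205 0.024 ]
stop_face 0.78 [145.1  54.6] [0.6154 0.1763 0.0225]
bridge_under 0.63 [176.4  59.2] [0.6027 0.1285 0.033 ]
bridge_under 0.18 [145.1  54.5] [0.6131 0.1724 0.033 ]
panel_center 0.77 [309.8 120.2] [ 0.5211 -0.046   0.0225]
panel_center 0.76 [158.3 272.4] [0.2934 0.1761 0.0225]
cam_pivot 0.67 [186.6 115.6] [0.5272 0.1141 0.0365]
cam_pivot 0.4 [ 10.9 120.5] [0.5441 0.4217 0.0365]
cam_knob 0.77 [187. 184.] [0.4374 0.1164 0.0365]
cam_knob 0.7 [146.8  51.8] [0.6158 0.1687 0.0365]
jig 0.78 [239.4  79.4] [0.5769 0.0479 0.    ]
jig 0.6 [259.5  45. ] [0.6266 0.0203 0.    ]
```

View pics/b_wrist.png

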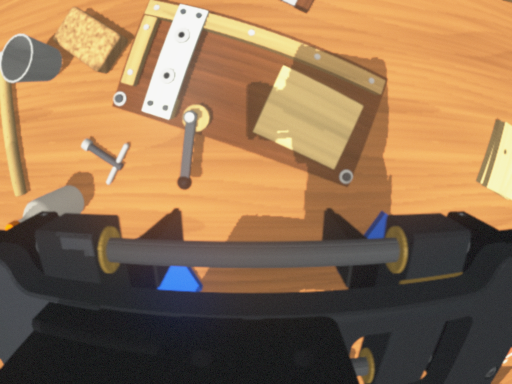

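Run:
```python
from h import *
im=cv2.imread("pics/b_wrist.png")[0:200,90:400]
im=cv2.resize(im,None,fx=2.58,fy=2.58,interpolation=cv2.INTER_CUBIC)
print(im.shape);cv2.imwrite("pics/b_crop.png",im)
# fit
J=dict(fence_face=(-20,-48),stop_face=(130,3),bridge_under=(82,5.5),cam_pivot=(35,69.5))
obs={'s':dict(fence_face=(.625,.0137),stop_face=(.6261,.1806),bridge_under=(.6047,.1189),cam_pivot=(.5253,.1127)),
't':dict(fence_face=(.6204,.0173),stop_face=(.6245,.1758),bridge_under=(.6093,.1338),cam_pivot=(.5323,.0996)),
'w':dict(fence_face=(.6212,.0205),stop_face=(.6154,.1763),bridge_under=(.6027,.1285),cam_pivot=(.5272,.1141))}
def fit(A,B):
    a=A.mean(0);b=B.mean(0);H=(A-a).T@(B-b)
    th=np.arctan2(H[0,1]-H[1,0],H[0,0]+H[1,1]);c,s=np.cos(th),np.sin(th);M=np.array([[c,-s],[s,c]])
    t=b-M@a;return th,t,(A@M.T+t-B)
for k,o in obs.items():
    A=np.array([J[n] for n in o])/1e3;B=np.array(list(o.values()));print(k,fit(A,B))
A=np.array([J[n] for o in obs.values() for n in o])/1e3;B=np.array([v for o in obs.values() for v in o.values()]);print(fit(A,B)[:2])
```

```text
(516, 800, 3)
s (np.float64(1.2197029815308473), array([0.58279975, 0.05060747]), array([[-0.00400687,  0.00161914],
       [-0.00140703, -0.00689111],
       [ 0.00113709,  0.01059683],
       [ 0.00427681, -0.00532486]]))
t (np.float64(1.248098495917117), array([0.58574096, 0.0504258 ]), array([[ 0.00452083, -0.00106393],
       [-0.00037777, -0.00113299],
       [-0.00277079, -0.00386257],
       [-0.00137226,  0.00605949]]))
w (np.float64(1.2448974308313532), array([0.58056112, 0.05368593]), array([[-0.00156865, -0.00112904],
       [ 0.00393989,  0.00150364],
       [-0.00109622,  0.0046306 ],
       [-0.00127502, -0.0050052 ]]))
(np.float64(1.237249482402779), array([0.58301524, 0.05157219]))
```

View pics/b_crop.png

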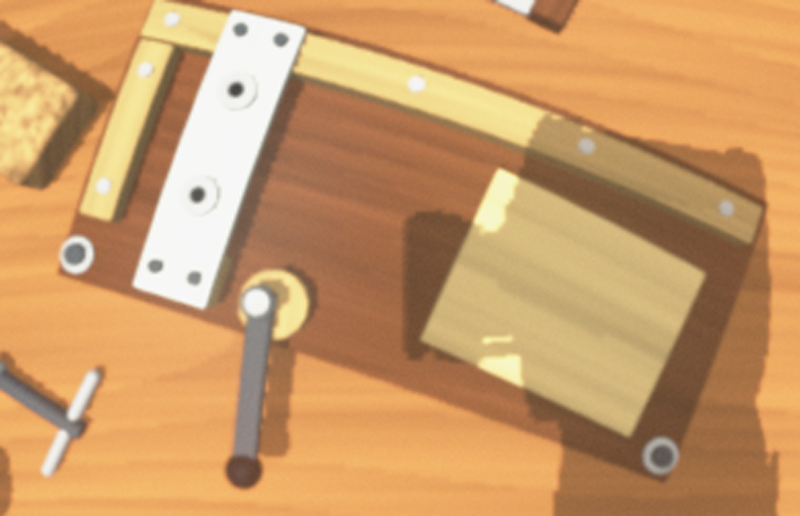

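```bash
cat > fit.py <<'E'
from h import *
from scipy.optimize import least_squares
def jw(p,P):
    P=np.atleast_2d(P)/1e3;c,s=np.cos(p[0]),np.sin(p[0])
    return np.c_[P[:,0]*c-P[:,1]*s+p[1],P[:,0]*s+P[:,1]*c+p[2],P[:,2]]
E
python3 - <<'E'
from fit import *
s=get_state();f=grab_frame("wrist")
L=[((-190,-70,33),(764,205)),((160,90,15),(58,272)),((-200,90,15),(665,481)),((130,53,30),(112,220)),((150,53,30),(82,213)),((150,-70,33),(152,1)),((35,69.5,42),(257,300)),((-190,-48,33),(751,243))]
P=np.array([a for a,_ in L],float);U=np.array([b for _,b in L])/2.58+[90,0]
r=least_squares(lambda p:(wproj(f,s,jw(p,P))-U).ravel(),[1.24,.583,.052],loss='soft_l1')
p=r.x;print(p);print((wproj(f,s,jw(p,P))-U).round(1))
pc=np.array([(500,168),(706,272),(632,437),(421,341)])/2.58+[90,0]
W=np.array([watz(f,s,u,.030) for u in pc])
def toj(p,W):
    d=W[:,:2]-p[1:];c,q=np.cos(p[0]),np.sin(p[0]);return np.c_[d[:,0]*c+d[:,1]*q,-d[:,0]*q+d[:,1]*c]*1e3
C=toj(p,W);print("panel corners jig",C.round(1),"ctr",C.mean(0),"sides",[np.linalg.norm(C[i]-C[(i+1)%4]).round(1) for i in range(4)],"world ctr",W.mean(0))
k=watz(f,s,np.array((243,470))/2.58+[90,0],.0365);print("knob",toj(p,k[None]))
# overlays
import itertools
lines=[[(-190,-70,33),(150,-70,33),(150,-48,33),(-190,-48,33),(-190,-70,33)],[(-200,-80,15),(160,-80,15),(160,90,15),(-200,90,15),(-200,-80,15)],[(130,-47,30),(150,-47,30),(150,53,30),(130,53,30),(130,-47,30)],[(62,-70,33),(102,-70,33),(102,81,33),(62,81,33),(62,-70,33)]]
for n in ["wrist","top","scene"]:
    g=grab_frame(n);im=g["color"][:,:,::-1].copy();im=cv2.resize(im,None,fx=4,fy=4,interpolation=cv2.INTER_CUBIC)
    pr=(lambda X:wproj(g,s,X)) if n=="wrist" else (lambda X:proj(g,X))
    for l in lines:
        u=pr(jw(p,np.array(l,float)));cv2.polylines(im,[np.int32((u+.5)*4*8)],False,(0,255,0),1,cv2.LINE_AA,3)
    u=pr(np.c_[W[[0,1,2,3,0]]]);cv2.polylines(im,[np.int32((u+.5)*4*8)],False,(0,0,255),1,cv2.LINE_AA,3)
    x0,y0={"wrist":(100,0),"top":(150,110),"scene":(180,140)}[n]
    cv2.imwrite(f"pics/c_{n}.png",im[y0*4:y0*4+560,x0*4:x0*4+780])
E
```

```text
[1.23192096 0.57943328 0.05059909]
[[-0.1 -0. ]
 [-1.2  0.7]
 [ 0.8  0.6]
 [-1.   0.1]
 [-1.7 -0.6]
 [ 0.6 -1.6]
 [ 1.3  0.5]
 [ 0.2 -0.3]]
panel corners jig [[ -53.8  -32.6]
 [-172.3  -23.1]
 [-165.8   72.3]
 [ -46.    63.4]] ctr [-109.46477114   20.02085694] sides [np.float64(118.9), np.float64(95.7), np.float64(120.2), np.float64(96.3)] world ctr [ 0.52416203 -0.04598486  0.03      ]
knob [[ 18.86764882 154.44142339]]
```

View pics/c_top.png

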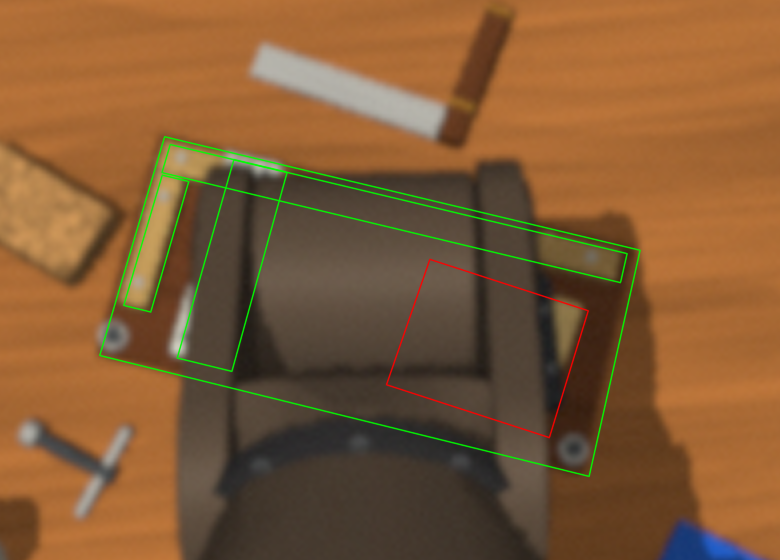

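View pics/c_wrist.png

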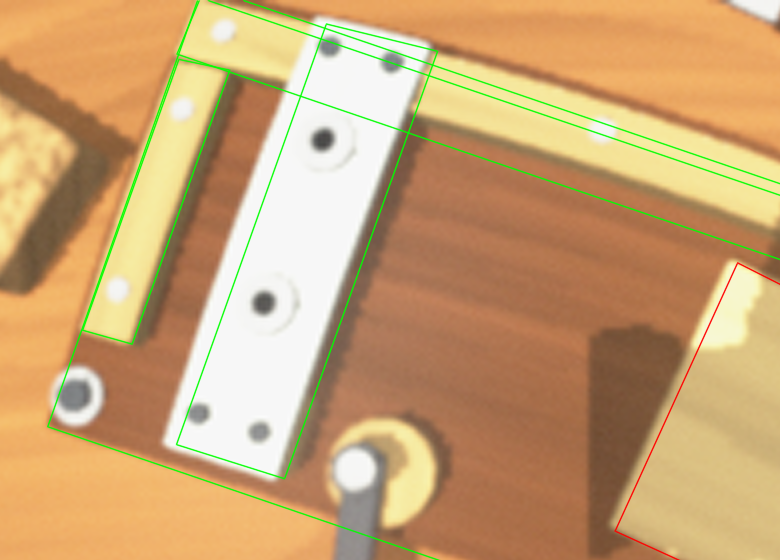

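View pics/c_scene.png

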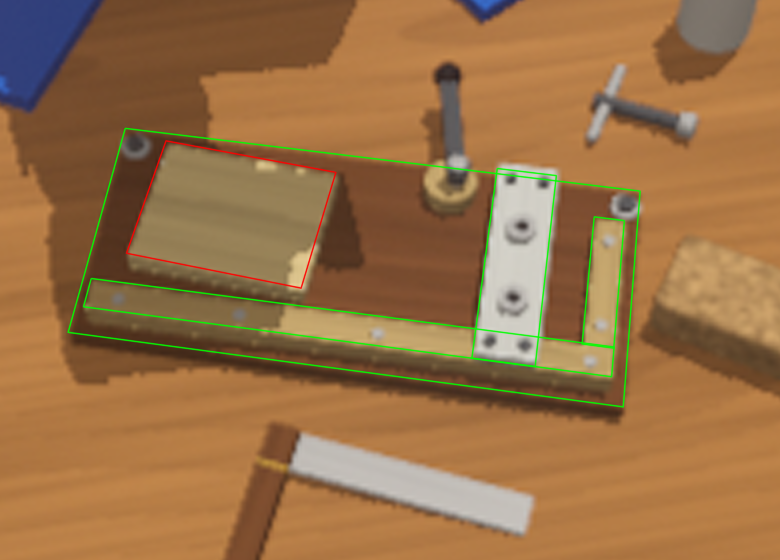

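```bash
cat >> fit.py <<'E'
JP=np.array([1.232,.5794,.0506])
def toj(W,p=JP):
    d=np.atleast_2d(W)[:,:2]-p[1:];c,q=np.cos(p[0]),np.sin(p[0]);return np.c_[d[:,0]*c+d[:,1]*q,-d[:,0]*q+d[:,1]*c]*1e3
def rel(pts,yaw):
    s=get_state();m=R.from_quat(s["eef_rot"]).as_matrix();y=np.arctan2(m[1,0],m[0,0])
    print("now jig",toj(s["eef_pos"]).round(1),"z",s["eef_pos"][2].round(4),"yaw",y.round(4),"turn",round(yaw-y,4),"F",s["contact_force"].round(1))
    for P in pts: print(P,((jw(JP,P)[0]-s["eef_pos"])*100).round(2))
E
python3 - <<'E'
from fit import *
rel([(-108,112,70),(-108,112,19),(-108,78,19),(-108,58,19)],-.339)
E
```

```text
now jig [[-58.7 107. ]] z 0.2447 yaw -0.0005 turn -0.3385 F [0.5 0.1 0.4]
(-108, 112, 70) [ -2.11  -4.48 -17.47]
(-108, 112, 19) [ -2.11  -4.48 -22.57]
(-108, 78, 19) [  1.1   -5.61 -22.57]
(-108, 58, 19) [  2.99  -6.28 -22.57]
```

```bash
python3 -m jog '[[[-2.1,-4.5,-4,0,0,-0.3385,0.26],[-2.1,-4.5,-8,0,0,-0.3385,0.26],[-2.1,-4.5,-12,0,0,-0.3385,0.26],[-2.1,-4.5,-16,0,0,-0.3385,0.26],[-2.1,-4.5,-18,0,0,-0.3385,0.26],[-2.1,-4.5,-20,0,0,-0.3385,0.26],[-2.1,-4.5,-21.5,0,0,-0.3385,0.26],[-2.1,-4.5,-22.5,0,0,-0.3385,0.26],[-2.1,-4.5,-22.5,0,0,-0.3385,0.26]]]'
python3 - <<'E'
from fit import *
rel([(-108,78,19),(-108,70,19),(-108,58,19)],-.339)
f=grab_frame("wrist");cv2.imwrite("pics/d.png",f["color"][:,:,::-1])
f=grab_frame("scene");cv2.imwrite("pics/d_s.png",cv2.resize(f["color"][110:270,150:380,::-1],None,fx=3,fy=3))
E
```

```text
time: 4.67
eef_pos: [0.4372, -0.014, 0.018]
eef_rot: [0.986, -0.169, -0.002, 0.0]
contact_force: [-0.5, 0.6, 0.1]
grip_width: 0.631
now jig [[-108.1  112.6]] z 0.018 yaw -0.3387 turn -0.0003 F [-0.5  0.6  0.1]
(-108, 78, 19) [ 3.27 -1.14  0.1 ]
(-108, 70, 19) [ 4.02 -1.4   0.1 ]
(-108, 58, 19) [ 5.16 -1.8   0.1 ]
```

View pics/d.png

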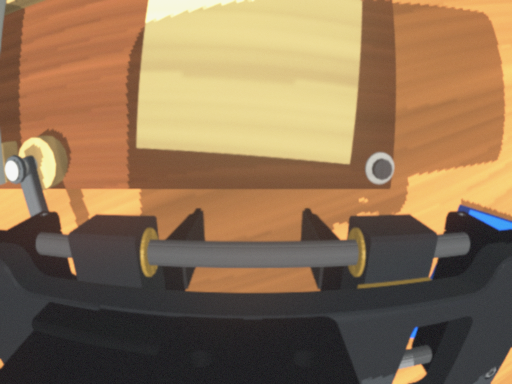

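View pics/d_s.png

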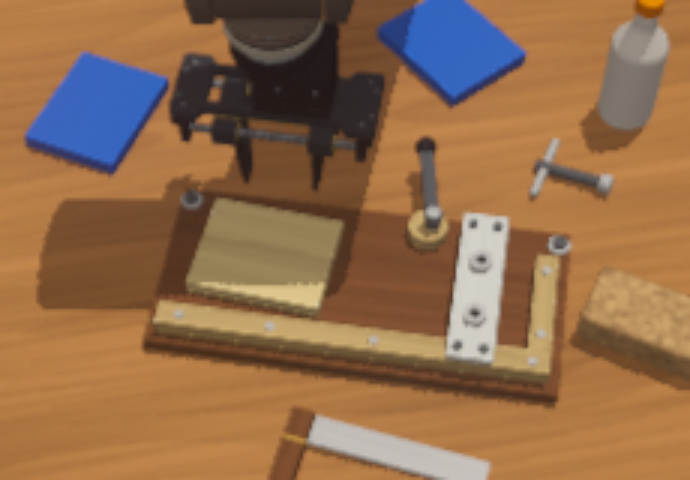

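```bash
python3 -m jog '[[[0.9,-0.3,0.2,0,0,0,0.26],[1.9,-0.66,0.2,0,0,0,0.26],[2.8,-1.0,0.2,0,0,0,0.26],[3.0,-1.05,0.2,0,0,0,0.26],[3.2,-1.12,0.2,0,0,0,0.26],[3.4,-1.2,0.2,0,0,0,0.26],[3.6,-1.27,0.2,0,0,0,0.26],[3.8,-1.34,0.2,0,0,0,0.26],[4.0,-1.41,0.2,0,0,0,0.26],[4.2,-1.48,0.2,0,0,0,0.26],[4.4,-1.55,0.2,0,0,0,0.26],[4.6,-1.61,0.2,0,0,0,0.26],[4.7,-1.65,0.2,0,0,0,0.26],[4.7,-1.65,0.2,0,0,0,0.26]]]'
python3 - <<'E'
from fit import *
rel([(-108,60,20),(-108,58,20),(-108,56,20),(-108,52,20)],-.339)
f=grab_frame("wrist");cv2.imwrite("pics/e.png",f["color"][:,:,::-1])
f=grab_frame("scene");cv2.imwrite("pics/e_s.png",cv2.resize(f["color"][110:270,150:380,::-1],None,fx=3,fy=3))
E
```

```text
time: 5.93
eef_pos: [0.4853, -0.0307, 0.0217]
eef_rot: [0.986, -0.169, 0.0, 0.0]
contact_force: [-0.4, -0.4, 1.6]
grip_width: 0.628
now jig [[-107.9   61.7]] z 0.0217 yaw -0.3387 turn -0.0003 F [-0.4 -0.4  1.6]
(-108, 60, 20) [ 0.16 -0.06 -0.17]
(-108, 58, 20) [ 0.35 -0.13 -0.17]
(-108, 56, 20) [ 0.54 -0.2  -0.17]
(-108, 52, 20) [ 0.91 -0.33 -0.17]
```

View pics/e_s.png

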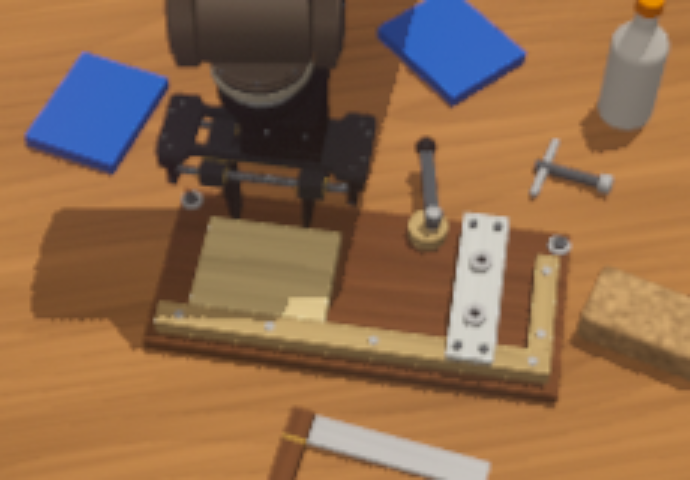

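View pics/e.png

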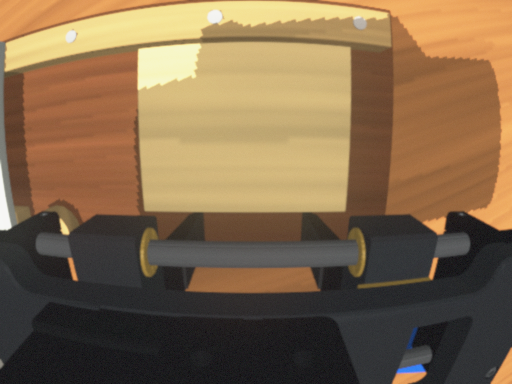

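```bash
python3 -m jog '[[[0.1,-0.04,-0.1,0,0,0,0.26],[0.2,-0.07,-0.1,0,0,0,0.26],[0.3,-0.11,-0.1,0,0,0,0.26],[0.4,-0.14,-0.1,0,0,0,0.26],[0.4,-0.14,-0.1,0,0,0,0.26]]]'
python3 - <<'E'
from fit import *
rel([(-108,56,20),(-108,52,20)],-.339)
f=grab_frame("wrist");cv2.imwrite("pics/f.png",f["color"][:,:,::-1])
E
```

```text
time: 6.45
eef_pos: [0.4873, -0.0315, 0.0205]
eef_rot: [0.986, -0.169, -0.002, -0.0]
contact_force: [-7.7, 3.9, 4.9]
grip_width: 0.631
now jig [[-108.    59.6]] z 0.0205 yaw -0.3387 turn -0.0003 F [-7.7  3.9  4.9]
(-108, 56, 20) [ 0.34 -0.12 -0.05]
(-108, 52, 20) [ 0.71 -0.25 -0.05]
```

View pics/f.png

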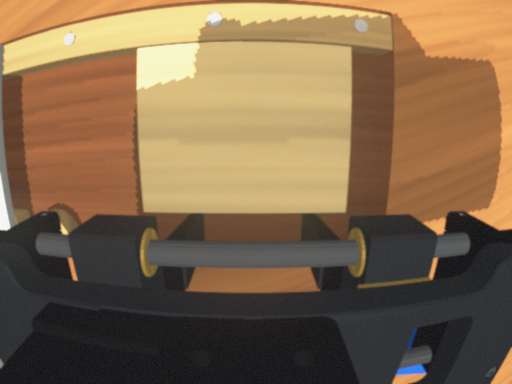

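Run:
```python
from fit import *
s=get_state();f=grab_frame("wrist")
for u in [(347,213),(352,43),(143,213),(137,47)]: print(u,toj(watz(f,s,u,.030)).round(1))
rel([(-108,90,30),(-108,90,75),(-188,4,75),(-188,4,20)],1.232)
```

```text
(347, 213) [[-164.6   48.8]]
(352, 43) [[-164.1  -49.1]]
(143, 213) [[-44.  49.]]
(137, 47) [[-44.2 -47.7]]
now jig [[-108.    59.6]] z 0.0205 yaw -0.3387 turn 1.5707 F [-6.7  3.4  4.6]
(-108, 90, 30) [-2.87  1.01  0.95]
(-108, 90, 75) [-2.87  1.01  5.45]
(-188, 4, 75) [ 2.58 -9.39  5.45]
(-188, 4, 20) [ 2.58 -9.39 -0.05]
```

```bash
python3 -m jog '[[[-1.2,0.42,0,0,0,0,0.26],[-2.4,0.84,0.3,0,0,0,0.26],[-2.4,0.84,4,0,0,0,0.26],[-1.5,-1,7.5,0,0,0.12,0.26],[0,-4,7.5,0,0,0.24,0.26],[2.6,-8,7.5,0,0,0.36,0.26],[2.6,-9.4,7.5,0,0,0.48,0.26],[2.6,-9.4,7.5,0,0,0.6,0.26],[2.6,-9.4,7.5,0,0,0.72,0.26],[2.6,-9.4,7.5,0,0,0.84,0.26],[2.6,-9.4,7.5,0,0,0.96,0.26],[2.6,-9.4,7.5,0,0,1.08,0.26],[2.6,-9.4,7.5,0,0,1.2,0.26],[2.6,-9.4,7.5,0,0,1.32,0.26],[2.6,-9.4,7.5,0,0,1.44,0.26],[2.6,-9.4,7.5,0,0,1.5707,0.26],[2.6,-9.4,7.5,0,0,1.5707,0.26],[2.6,-9.4,7.5,0,0,1.5707,0.26]]]'
python3 - <<'E'
from fit import *
rel([(-188,4,20)],1.232)
s=get_state();f=grab_frame("wrist");cv2.imwrite("pics/g.png",f["color"][:,:,::-1])
f=grab_frame("scene");cv2.imwrite("pics/g_s.png",cv2.resize(f["color"][110:270,150:380,::-1],None,fx=3,fy=3))
E
```

```text
time: 8.05
eef_pos: [0.5151, -0.1261, 0.0957]
eef_rot: [0.817, 0.576, 0.0, 0.0]
contact_force: [-0.1, -1.1, -0.1]
grip_width: 0.626
now jig [[-188.    2.]] z 0.0957 yaw 1.2286 turn 0.0034 F [-0.1 -1.1 -0.1]
(-188, 4, 20) [-0.19  0.07 -7.57]
```

View pics/g.png

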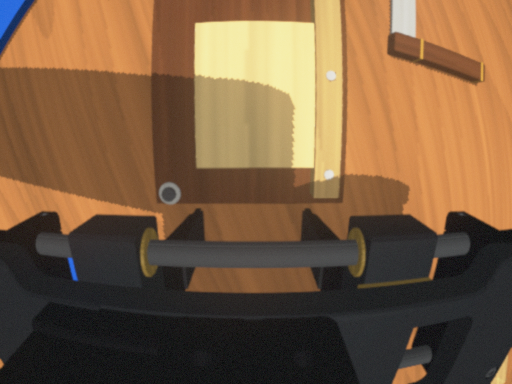

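View pics/g_s.png

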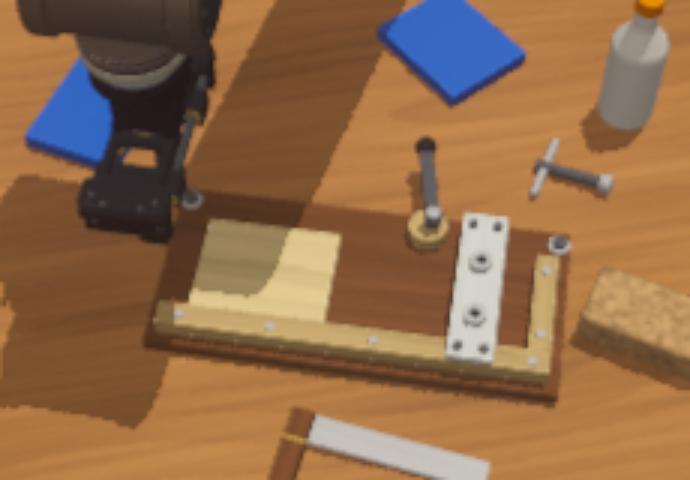

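```bash
python3 -m jog '[[[-0.2,0.1,-3,0,0,0.0034,0.26],[-0.3,0.1,-5.5,0,0,0.0034,0.26],[-0.3,0.1,-6.8,0,0,0.0034,0.26],[-0.3,0.1,-7.5,0,0,0.0034,0.26],[-0.3,0.1,-7.5,0,0,0.0034,0.26]]]'
python3 - <<'E'
from fit import *
rel([(-188,5,20),(-172,5,20),(-130,4,20),(-20,0,20),(-4,-1,20),(0,-1,20)],1.232)
s=get_state();f=grab_frame("wrist");cv2.imwrite("pics/h.png",f["color"][:,:,::-1])
E
```

```text
time: 8.57
eef_pos: [0.5115, -0.1248, 0.0195]
eef_rot: [0.816, 0.578, -0.001, -0.001]
contact_force: [0.3, 0.0, 0.2]
grip_width: 0.63
now jig [[-188.     5.7]] z 0.0195 yaw 1.2335 turn -0.0015 F [0.3 0.  0.2]
(-188, 5, 20) [ 0.07 -0.02  0.05]
(-172, 5, 20) [0.6  1.49 0.05]
(-130, 4, 20) [2.09 5.41 0.05]
(-20, 0, 20) [ 6.13 15.66  0.05]
(-4, -1, 20) [ 6.75 17.13  0.05]
(0, -1, 20) [ 6.89 17.51  0.05]
```

View pics/h.png

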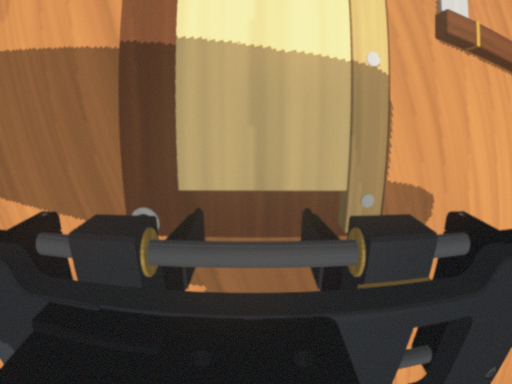

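```bash
python3 -m jog '[[[0.26,0.66,0,0,0,-0.0015,0.26],[0.51,1.33,0,0,0,-0.0015,0.26],[0.77,1.99,0,0,0,-0.0015,0.26],[1.02,2.66,0,0,0,-0.0015,0.26],[1.28,3.32,0,0,0,-0.0015,0.26],[1.54,3.98,0,0,0,-0.0015,0.26],[1.79,4.65,0,0,0,-0.0015,0.26],[2.05,5.31,0,0,0,-0.0015,0.26],[2.3,5.98,0,0,0,-0.0015,0.26],[2.56,6.64,0,0,0,-0.0015,0.26],[2.81,7.3,0,0,0,-0.0015,0.26],[3.07,7.97,0,0,0,-0.0015,0.26],[3.32,8.63,0,0,0,-0.0015,0.26],[3.58,9.3,0,0,0,-0.0015,0.26],[3.84,9.96,0,0,0,-0.0015,0.26],[4.09,10.62,0,0,0,-0.0015,0.26],[4.35,11.29,0,0,0,-0.0015,0.26],[4.6,11.95,0,0,0,-0.0015,0.26]]]'
python3 - <<'E'
from fit import *
rel([(-20,0,20),(-4,-1,20),(0,-1,20)],1.232)
s=get_state();f=grab_frame("wrist");cv2.imwrite("pics/i.png",f["color"][:,:,::-1])
f=grab_frame("scene");cv2.imwrite("pics/i_s.png",cv2.resize(f["color"][110:270,150:380,::-1],None,fx=3,fy=3))
E
```

```text
time: 10.12
eef_pos: [0.5582, -0.0048, 0.0207]
eef_rot: [0.816, 0.579, 0.0, 0.0]
contact_force: [-1.5, -1.1, -0.2]
grip_width: 0.629
now jig [[-59.3   1.6]] z 0.0207 yaw 1.2339 turn -0.0019 F [-1.5 -1.1 -0.2]
(-20, 0, 20) [ 1.46  3.65 -0.07]
(-4, -1, 20) [ 2.08  5.13 -0.07]
(0, -1, 20) [ 2.22  5.5  -0.07]
```

View pics/i.png

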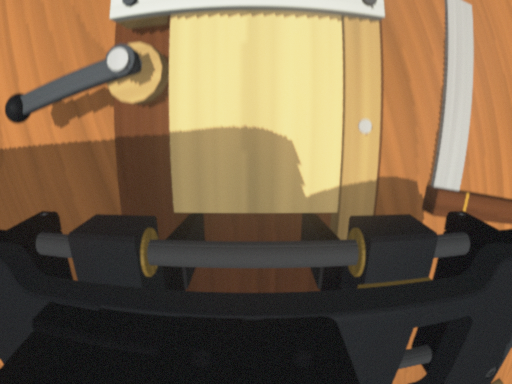

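View pics/i_s.png

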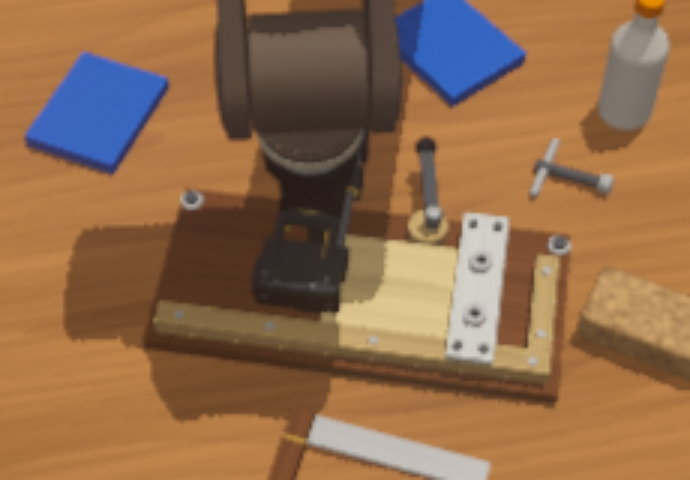

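```bash
python3 -m jog '[[[0.19,0.5,0,0,0,-0.0019,0.26],[0.38,1.0,0,0,0,-0.0019,0.26],[0.56,1.5,0,0,0,-0.0019,0.26],[0.75,2.0,0,0,0,-0.0019,0.26],[0.94,2.5,0,0,0,-0.0019,0.26],[1.13,2.99,0,0,0,-0.0019,0.26],[1.31,3.49,0,0,0,-0.0019,0.26],[1.5,3.99,0,0,0,-0.0019,0.26],[1.69,4.49,0,0,0,-0.0019,0.26],[1.88,4.99,0,0,0,-0.0019,0.26],[1.92,5.09,0,0,0,-0.0019,0.26],[1.95,5.18,0,0,0,-0.0019,0.26],[1.99,5.28,0,0,0,-0.0019,0.26],[2.02,5.37,0,0,0,-0.0019,0.26],[2.05,5.46,0,0,0,-0.0019,0.26],[2.08,5.56,0,0,0,-0.0019,0.26],[2.08,5.56,0,0,0,-0.0019,0.26]]]'
python3 - <<'E'
from fit import *
rel([(0,1,20),(4,1,20)],1.232)
s=get_state();f=grab_frame("wrist");cv2.imwrite("pics/j.png",f["color"][:,:,::-1])
f=grab_frame("scene");cv2.imwrite("pics/j_s.png",cv2.resize(f["color"][140:250,180:360,::-1],None,fx=4.4,fy=4.4))
E
```

```text
time: 11.63
eef_pos: [0.5789, 0.0502, 0.0207]
eef_rot: [0.816, 0.578, 0.0, 0.0]
contact_force: [-0.0, -1.0, 0.2]
grip_width: 0.632
now jig [[-0.5  0.3]] z 0.0207 yaw 1.2318 turn 0.0002 F [-0.  -1.   0.2]
(0, 1, 20) [-0.05  0.07 -0.07]
(4, 1, 20) [ 0.09  0.45 -0.07]
```

View pics/j.png

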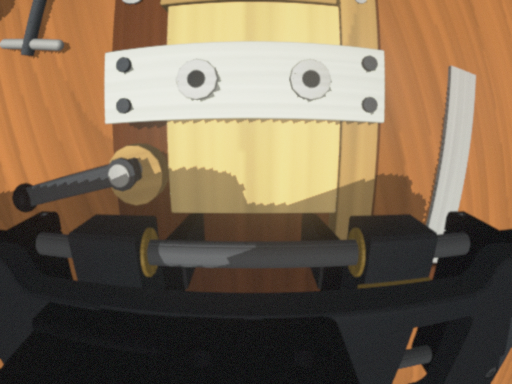

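View pics/j_s.png

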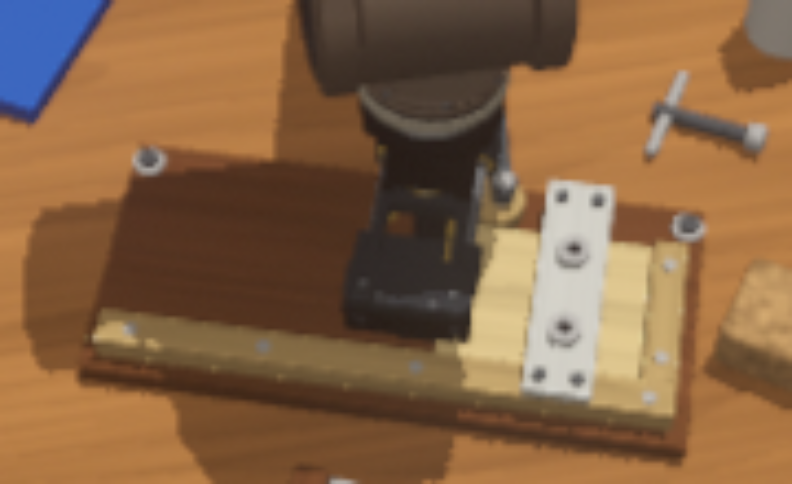

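```bash
python3 -m jog '[[[0.03,0.09,0,0,0,0,0.26],[0.07,0.19,0,0,0,0,0.26],[0.1,0.28,0,0,0,0,0.26],[0.13,0.38,0,0,0,0,0.26],[0.13,0.38,0,0,0,0,0.26]]]'
python3 - <<'E'
from fit import *
rel([(4,1,20)],1.232)
E
```

```text
time: 12.15
eef_pos: [0.5794, 0.0518, 0.0207]
eef_rot: [0.816, 0.578, -0.001, 0.0]
contact_force: [-5.7, -19.1, 4.3]
grip_width: 0.629
now jig [[1.2 0.5]] z 0.0207 yaw 1.2325 turn -0.0005 F [ -5.7 -19.1   4.3]
(4, 1, 20) [ 0.04  0.29 -0.07]
```

Run:
```python
from fit import *
s=get_state()
rel([(-20,1,21),(-20,1,100),(48,138,100),(48,138,27)],1.232+.187)
```

```text
now jig [[1.2 0.5]] z 0.0207 yaw 1.2325 turn 0.1865 F [ -5.7 -19.1   4.3]
(-20, 1, 21) [-0.75 -1.98  0.03]
(-20, 1, 100) [-0.75 -1.98  7.93]
(48, 138, 100) [-11.42   8.99   7.93]
(48, 138, 27) [-11.42   8.99   0.63]
```

```bash
python3 -m jog '[[[-0.3,-0.8,0,0,0,0,0.26],[-0.8,-2.2,0,0,0,0,0.26],[-0.8,-2.2,1,0,0,0,0.26],[-0.8,-2.2,5,0,0,0,-0.9],[-0.8,-2.2,8,0,0,0,-1],[-4,1,8,0,0,0.1,-1],[-7.5,4.5,8,0,0,0.1865,-1],[-10,7.5,8,0,0,0.1865,-1],[-11.5,8.9,8,0,0,0.1865,-1],[-11.5,8.9,8,0,0,0.1865,-1],[-11.5,8.9,8,0,0,0.1865,-1],[-11.5,8.9,8,0,0,0.1865,-1]]]'
python3 - <<'E'
from fit import *
rel([(48,138,27)],1.232+.187)
s=get_state();f=grab_frame("wrist");cv2.imwrite("pics/k.png",f["color"][:,:,::-1])
k=tip_of("wrist","cam_knob");print([(d["conf"],d["centre"],toj(watz(f,s,d["centre"],.0365))) for d in k])
f=grab_frame("top");cv2.imwrite("pics/k_t.png",cv2.resize(f["color"][120:260,130:320,::-1],None,fx=4,fy=4))
f=grab_frame("scene");cv2.imwrite("pics/k_s.png",cv2.resize(f["color"][140:250,180:360,::-1],None,fx=4.4,fy=4.4))
E
```

```text
time: 13.15
eef_pos: [0.4658, 0.1428, 0.1012]
eef_rot: [0.759, 0.651, 0.001, 0.0]
contact_force: [0.1, 0.7, -0.2]
grip_width: 0.061
now jig [[ 49.2 137.8]] z 0.1012 yaw 1.4188 turn 0.0002 F [ 0.1  0.7 -0.2]
(48, 138, 27) [-0.06 -0.11 -7.42]
[]
```

View pics/k.png

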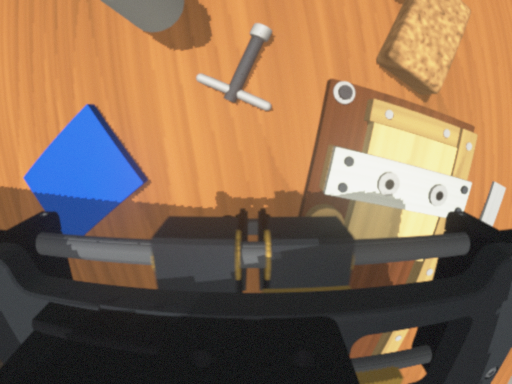

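View pics/k_s.png

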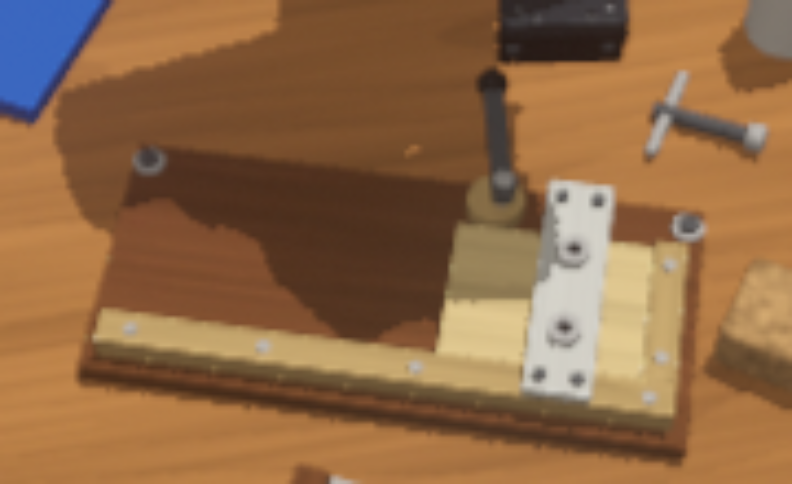

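View pics/k_t.png

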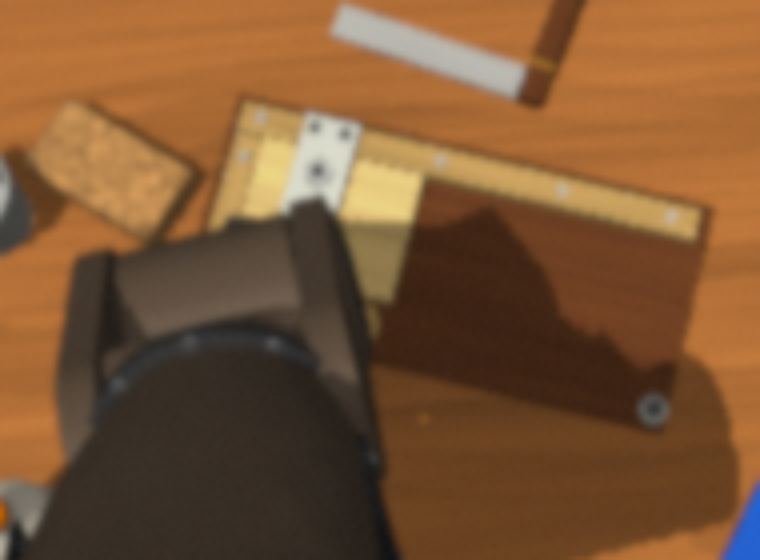

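Run:
```python
from fit import *
f=grab_frame("scene")
k=toj(atz(f,(491/4.4+180-.5,82/4.4+140-.5),.0365))[0];pv=toj(atz(f,(503/4.4+180-.5,180/4.4+140-.5),.042))[0];print(k,pv,np.arctan2(-(k-[35,69.5])[0],(k-[35,69.5])[1]))
for u in [(470,225),(437,352)]: print(toj(atz(f,np.array(u)/4.4+[179.5,139.5],.03)))
s=get_state()
rel([(48,138,27)],1.419)
# path
th=np.linspace(.187,1.571,17)
base=jw(JP,(48,138,27))[0]
for t in th:
    u=np.array([-np.sin(t),np.cos(t)]);tt=np.array([-np.cos(t),-np.sin(t)])
    P=np.array([35,69.5])+62*u-16.5*tt
    print(t.round(3),P.round(1),((jw(JP,(*P,27))[0]-base)*100).round(2),(t-.187).round(3))
```

```text
[ 18.52684096 154.1845079 ] [35.48758944 73.86506831] 0.19212455757831587
[[19.16075782 45.81258144]]
[[ 11.69789708 -47.51265131]]
now jig [[ 48.6 137.9]] z 0.1006 yaw 1.4173 turn 0.0017 F [ 0.4 -0.2 -0.5]
(48, 138, 27) [-0.04 -0.06 -7.36]
0.187 [ 39.7 133.5] [ 0.15 -0.93  0.  ] 0.0
0.273 [ 34.1 133.7] [-0.05 -1.45  0.  ] 0.086
0.36 [ 28.6 133.3] [-0.21 -1.98  0.  ] 0.173
0.446 [ 23.1 132.5] [-0.31 -2.53  0.  ] 0.259
0.533 [ 17.7 131.3] [-0.37 -3.08  0.  ] 0.346
0.619 [ 12.4 129.6] [-0.39 -3.63  0.  ] 0.432
0.706 [  7.3 127.4] [-0.35 -4.19  0.  ] 0.519
0.792 [  2.4 124.8] [-0.27 -4.74  0.  ] 0.605
0.879 [ -2.2 121.8] [-0.14 -5.28  0.  ] 0.692
0.966 [ -6.6 118.3] [ 0.04 -5.8   0.  ] 0.778
1.052 [-10.7 114.6] [ 0.26 -6.31  0.  ] 0.865
1.138 [-14.4 110.5] [ 0.52 -6.8   0.  ] 0.951
1.225 [-17.7 106. ] [ 0.83 -7.26  0.  ] 1.038
1.312 [-20.7 101.3] [ 1.17 -7.7   0.  ] 1.124
1.398 [-23.2  96.4] [ 1.55 -8.1   0.  ] 1.211
1.484 [-25.3  91.3] [ 1.97 -8.47  0.  ] 1.297
1.571 [-27.  86.] [ 2.41 -8.8   0.  ] 1.384
```

```bash
python3 -m jog '[[[0,0,-3.5,0,0,0,-1],[0,0,-6,0,0,0,-1],[0,0,-7.4,0,0,0,-1],[0,0,-7.4,0,0,0,-1]]]'
python3 - <<'E'
from fit import *
rel([(48,138,27)],1.419)
f=grab_frame("scene");cv2.imwrite("pics/l_s.png",cv2.resize(f["color"][120:230,220:400,::-1],None,fx=4.4,fy=4.4))
E
```

```text
time: 13.73
eef_pos: [0.4641, 0.1423, 0.0242]
eef_rot: [0.759, 0.651, -0.002, -0.001]
contact_force: [-0.1, -0.5, -0.1]
grip_width: 0.006
now jig [[ 48.1 139.2]] z 0.0242 yaw 1.4176 turn 0.0014 F [-0.1 -0.5 -0.1]
(48, 138, 27) [ 0.11 -0.05  0.28]
```

View pics/l_s.png

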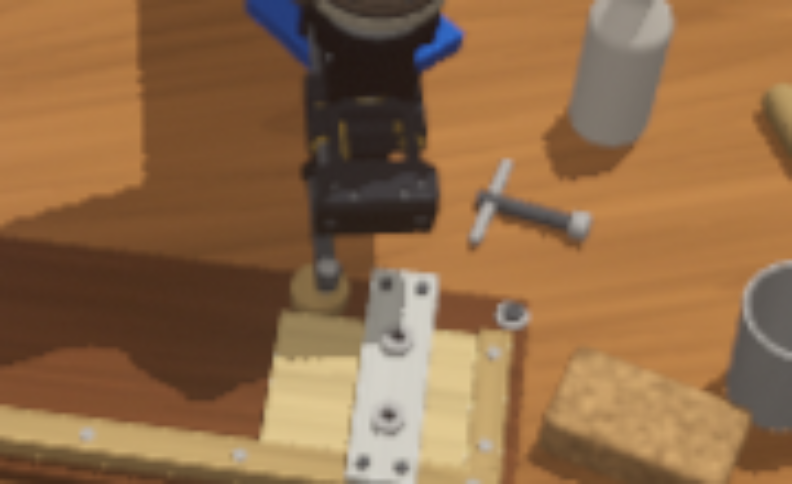

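```bash
python3 -m jog '[[[0.15,-0.5,0.2,0,0,0,-1],[0.2,-0.95,0.2,0,0,0,-1],[0.05,-1.5,0.2,0,0,0.09,-1],[-0.1,-2.0,0.2,0,0,0.17,-1],[-0.2,-2.55,0.2,0,0,0.26,-1],[-0.27,-3.1,0.2,0,0,0.35,-1],[-0.29,-3.65,0.2,0,0,0.43,-1],[-0.25,-4.2,0.2,0,0,0.52,-1],[-0.17,-4.75,0.2,0,0,0.61,-1],[-0.04,-5.3,0.2,0,0,0.69,-1],[0.14,-5.8,0.2,0,0,0.78,-1],[0.36,-6.35,0.2,0,0,0.87,-1],[0.62,-6.85,0.2,0,0,0.95,-1],[0.93,-7.3,0.2,0,0,1.04,-1],[1.27,-7.75,0.2,0,0,1.12,-1],[1.65,-8.15,0.2,0,0,1.21,-1],[2.07,-8.5,0.2,0,0,1.3,-1],[2.5,-8.85,0.2,0,0,1.384,-1],[2.5,-8.85,0.2,0,0,1.384,-1]]]'
python3 - <<'E'
from fit import *
rel([(-27,86,27),(-27,82,27)],2.803)
f=grab_frame("scene");cv2.imwrite("pics/m_s.png",cv2.resize(f["color"][120:250,190:370,::-1],None,fx=4.4,fy=4.4))
E
```

```text
time: 15.37
eef_pos: [0.4881, 0.0545, 0.0296]
eef_rot: [0.166, 0.986, 0.0, -0.002]
contact_force: [-9.9, 7.4, 6.2]
grip_width: 0.006
now jig [[-26.7  87.4]] z 0.0296 yaw 2.807 turn -0.004 F [-9.9  7.4  6.2]
(-27, 86, 27) [ 0.12 -0.07 -0.26]
(-27, 82, 27) [ 0.5  -0.21 -0.26]
```

View pics/m_s.png

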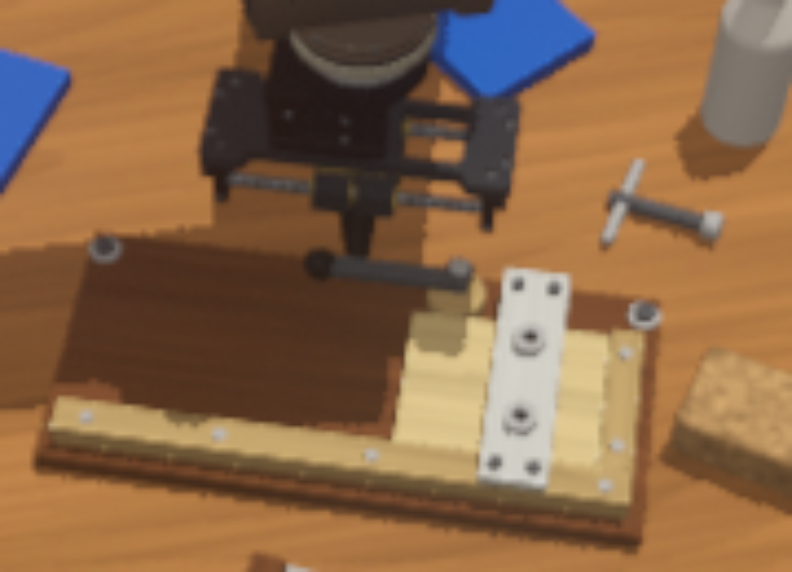

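```bash
python3 -m jog '[[[0.12,-0.04,-0.1,0,0,0,-1],[0.24,-0.08,-0.1,0,0,0,-1],[0.36,-0.12,-0.1,0,0,0,-1],[0.48,-0.16,-0.1,0,0,0,-1],[0.48,-0.16,-0.1,0,0,0,-1]]]'
python3 - <<'E'
from fit import *
rel([(-27,86,27),(-27,82,27)],2.803)
f=grab_frame("scene");cv2.imwrite("pics/n_s.png",cv2.resize(f["color"][140:250,190:370,::-1],None,fx=4.4,fy=4.4))
E
```

```text
time: 15.83
eef_pos: [0.4885, 0.0539, 0.0285]
eef_rot: [0.169, 0.986, -0.0, -0.006]
contact_force: [-26.3, 15.4, 19.7]
grip_width: 0.008
now jig [[-27.1  86.9]] z 0.0285 yaw 2.8023 turn 0.0007 F [-26.3  15.4  19.7]
(-27, 86, 27) [ 0.09 -0.02 -0.15]
(-27, 82, 27) [ 0.46 -0.15 -0.15]
```

View pics/n_s.png

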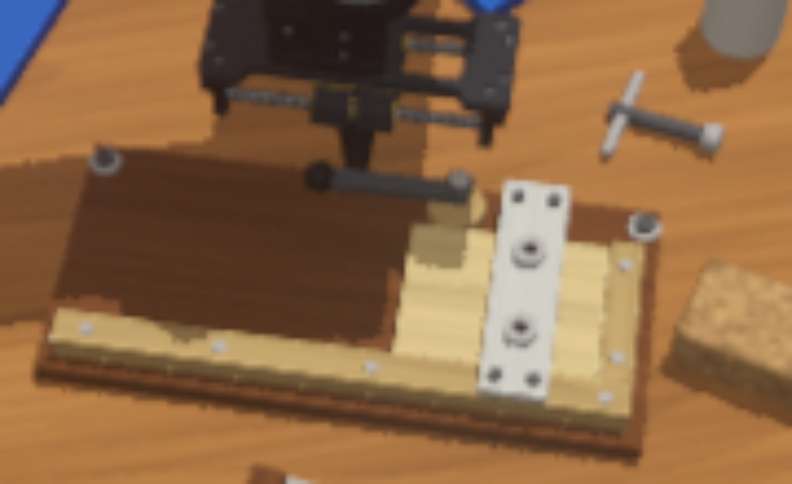

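```bash
python3 -m jog '[[[-0.5,0.17,0,0,0,0,-1],[-1.5,0.5,0,0,0,0,-1],[-3,1.05,0,0,0,0,-1],[-4,1.4,0,0,0,0,-1],[-4,1.4,4,0,0,0,-1],[-4,1.4,8,0,0,0,-1],[-4,1.4,12,0,0,0,-1],[-4,1.4,16,0,0,0,-1],[-3,-2.5,18,0,0,0,-1],[-2,-6.5,18,0,0,0,-1],[0,-10.5,18,0,0,0,-1],[0,-14.5,18,0,0,0,-1],[0,-18.5,18,0,0,0,-1],[0,-22.5,18,0,0,0,-1],[0,-26.5,18,0,0,0,-1],[0,-30,18,0,0,0,-1],[0,-30,18,0,0,0,-1]]]'
python3 - <<'E'
from fit import *
s=get_state();print(s["time"],s["eef_pos"],s["contact_force"])
for n,b in [("scene",(190,140)),("top",(160,130))]:
    f=grab_frame(n);x,y=b
    cv2.imwrite(f"pics/o_{n}.png",cv2.resize(f["color"][y:y+110,x:x+160,::-1],None,fx=5,fy=5,interpolation=cv2.INTER_CUBIC))
    for k,z in dict(cam_knob=.0365,panel_center=.0225,cam_pivot=.0365).items():
        for d in tip_of(n,k)[:3]: print(n,k,round(d["conf"],2),toj(atz(f,d["centre"],z)).round(1))
E
```

```text
time: 17.3
eef_pos: [0.4945, -0.2527, 0.208]
eef_rot: [0.171, 0.985, -0.001, 0.001]
contact_force: [-0.8, 1.0, 0.8]
grip_width: -0.0
17.3 [ 0.49452069 -0.25267572  0.20797567] [-0.76814896  0.95479936  0.79323616]
scene cam_knob 0.71 [[-52.6  70.1]]
scene panel_center 0.96 [[71.3 -7.7]]
scene panel_center 0.81 [[-292.2  166.4]]
scene panel_center 0.56 [[ 15.8 300.1]]
scene cam_pivot 0.82 [[37.4 61.7]]
scene cam_pivot 0.2 [[130.  -14.4]]
top cam_knob 0.57 [[-47.   61.7]]
top panel_center 0.71 [[77.3 -6.5]]
top panel_center 0.61 [[-302.8  179.6]]
top cam_pivot 0.81 [[39.9 66. ]]
```

View pics/o_scene.png

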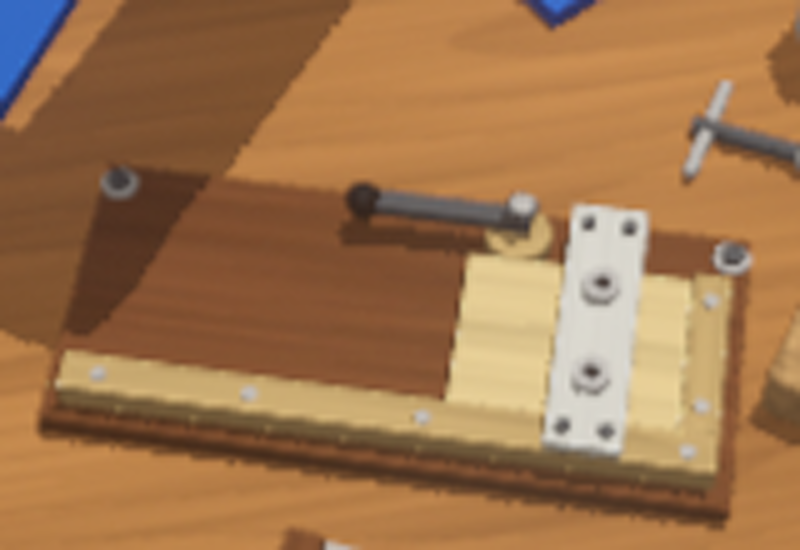

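View pics/o_top.png

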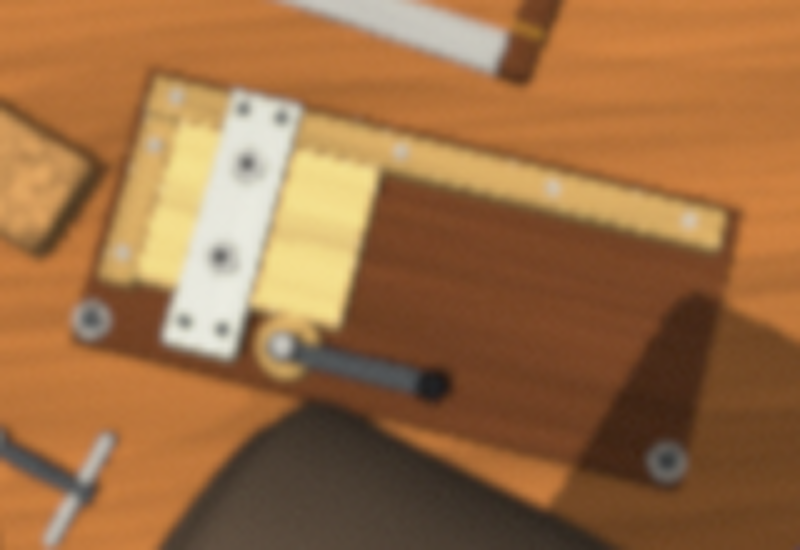

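Run:
```python
from fit import *
for n,b,pts in [("scene",(190,140),[((362,200),.0365),((468,255),.03),((447,400),.03),((694,278),.03)]),("top",(160,130),[((432,385),.0365),((381,170),.03),((342,327),.03),((180,120),.03),((135,280),.03)])]:
    f=grab_frame(n)
    for u,z in pts: print(n,u,toj(atz(f,np.array(u)/5+b-.4,z)).round(1))
f=grab_frame("scene");cv2.imwrite("pics/p.png",f["color"][:,:,::-1])
Z=dict(square=0,sanding_block=0,chuck_key=0,glue=0,dowel_tin=0,hammer=0,done1=.015)
for k,z in Z.items():
    for d in tip_of("scene",k)[:1]: print(k,np.round(d["centre"],1))
```

```text
scene (362, 200) [[-50.3  67.7]]
scene (468, 255) [[10.9 44.7]]
scene (447, 400) [[ 12.2 -47.7]]
scene (694, 278) [[131.6  47.9]]
top (432, 385) [[-47.   67.3]]
top (381, 170) [[ 12.8 -48.7]]
top (342, 327) [[11.2 46.2]]
top (180, 120) [[133.7 -49.8]]
top (135, 280) [[132.8  48.3]]
square [247.1 268.2]
sanding_block [366.3 219.8]
chuck_key [333.9 169.4]
glue [246.9 263.9]
dowel_tin [397.  207.7]
hammer [414.8 178.5]
done1 [ 95.6 202.5]
```

View pics/p.png

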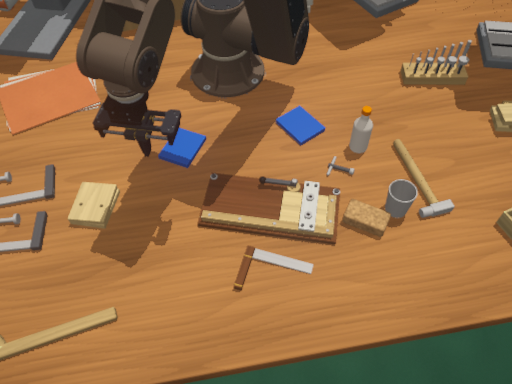

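```bash
python3 -c "
from plant import *
print(job_done())"
```

```text
the job is handed in; nothing more can be done
None
```

The panel is in the jig, fully home against the stop and the fence, and the cam clamp is closed. I handed the job in at about 17.5 s of the 58 s.

**What I did:**
- With the two fingertips held apart, never gripping, I pushed the panel square onto the fence (about 9 N).
- I slid it from behind along the fence and under the bridge until it met the stop (about 20 N).
- With the fingers shut, I swung the lever to its limit. The last 5 mm of commanded push moved it only 0.5 mm, at about 30 N.
- I then backed the hand off and moved it well clear.

**Last checks:**
- **Panel:** two cameras put its rear edge at x ≈ 11–13 mm and its front at ≈ 132–134 mm, against 10 and 130 mm expected. It is square, and its edges lie at y ≈ -48 and +46 mm. The 1–3 mm shift appears at both ends, so I put it down to calibration rather than a gap at the stop. The panel was also hard against the stop by force.
- **Lever:** the knob is at about (-50, 68) in the scene camera and (-47, 67) in the top camera, against (-51, 69.5) nominal.
- **Other things on the bench:** the views show nothing else moved.

**Disagreements:** the networks' own panel centre read up to 8 mm off the corner measurements in y. The last network reading for the glue bottle landed on the square. In the picture the bottle stands where it was.

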